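Find and press the concealed catch of a tool chest

TASK

The wooden chest on the engraver's bench has a secret side drawer, and one of the six look-alike square insets in its lid is really the catch that releases it. Feel from inset to inset with the fingertips, pushing down on each, until you find the one that gives; press it fully home so that the drawer springs out. Leave the drawer itself untouched, do not lift or shift any of the loose things on or around the chest, and finish with the hand clear.

Things in the scene. Friction and masses are not known exactly. Their poses are not given: they have to be found in the camera images.
- chest: fixed dark wooden tool chest, 220 (x) x 260 (y) x 100 mm high; origin at the centre of its underside, z up, +x to its back, +y to the end where the drawer is. Its flat lid holds six identical square wooden insets, 2 rows of 3, 64 mm apart, all in the front part of the lid; the rear strip, 78 mm deep, carries small loose things. Five insets are rigid; one, a different one each time, is the concealed catch
- inset1 (a point): centre of the upper face of the square inset in the front row (nearer the robot), right (-y) end of the chest's lid; inset 49 x 49 mm in a 51 mm opening, its face 2 mm below the lid's; axes as the chest's
- inset2 (a point): centre of the upper face of the square inset in the front row (nearer the robot), middle of the chest's lid; inset 49 x 49 mm in a 51 mm opening, its face 2 mm below the lid's; axes as the chest's
- inset3 (a point): centre of the upper face of the square inset in the front row (nearer the robot), left (+y) end of the chest's lid; inset 49 x 49 mm in a 51 mm opening, its face 2 mm below the lid's; axes as the chest's
- inset4 (a point): centre of the upper face of the square inset in the rear row, right (-y) end of the chest's lid; inset 49 x 49 mm in a 51 mm opening, its face 2 mm below the lid's; axes as the chest's
- inset5 (a point): centre of the upper face of the square inset in the rear row, middle of the chest's lid; inset 49 x 49 mm in a 51 mm opening, its face 2 mm below the lid's; axes as the chest's
- inset6 (a point): centre of the upper face of the square inset in the rear row, left (+y) end of the chest's lid; inset 49 x 49 mm in a 51 mm opening, its face 2 mm below the lid's; axes as the chest's
- catch (a joint): how far the one movable inset is pushed in, m (which of the six it is, is not told): 0 = level with the others, 0.006 = fully in. It moves straight down: about 2.5 N at first (a quick touch may read a little more), easing as it sinks; let go before 2.5 mm it comes back up, beyond that it snaps down by itself, stays down and throws the drawer out. A push of 10 N tells it from the rigid insets
- drawer_slide (a joint): how far the side drawer has come out of the chest's +y end, m: 0 = shut, 0.024 = fully sprung out (within half a second). It moves 4 mm for each mm of the catch
- drawer: that drawer; its front board, 170 x 8 x 52 mm high, stands on the chest's +y end; origin at the middle of the board's inner face, 18 mm below its centre; moves out along the chest's +y; not to be touched
- burin: loose engraver's burin, 120 x 29 x 29 mm, lying on the rear strip of the chest's lid; origin under the joint of handle and blade; leave it alone
- wax_jar: loose small amber jar with a brass cap, 42 mm across, 42 mm high, standing on the rear strip of the chest's lid; origin at the centre of its underside; leave it alone
- driver: loose screwdriver with a green handle, 160 mm long, about 30 mm high, lying on the table at the chest's right (-y) end; leave it alone
- tape: loose yellow tape measure, 62 x 58 x 34 mm high, on the table behind the chest; origin at the centre of its underside; leave it alone
- dividers: loose steel dividers, about 155 mm long, 20 mm high, lying on the table in front of the chest (robot's side); leave them alone
- mallet: loose hammer, 240 mm long, lying on the table behind the chest; leave it alone
- marker: loose felt marker, 120 mm long, 18 mm thick, lying on the table in front of the chest; leave it alone

How it is judged (in metres and radians):
At the end, for the whole second after the job is handed in: the catch inset is down by more than 3.5 mm, the drawer stands out by more than 19 mm and is at rest, and every loose thing is within 20 mm of where it was (value of joint drawer_slide above 0.019 m and value of joint catch above 0.0035 m and velocity of joint drawer_slide between -0.02 and 0.02 m/s and distance of each of burin, wax_jar, driver, tape, dividers, mallet, marker from where it was at the start of the episode below 0.02 m); the robot touches nothing.
It fails at once if a loose thing was lifted or shifted by more than 20 mm (distance of any of burin, wax_jar, driver, tape, dividers, mallet, marker from where it was at the start of the episode above 0.02 m).
It fails at once if the robot pushed or pulled the drawer (contact force between any of the arm, the fingers and drawer above 2 N).
It also fails if it takes over 48 s, if anything falls off the work surface, if the arm or the gripper's body presses on something with over 40 N, if the wrist force passes 120 N, or if a joint passes its speed limit or range.

ROBOT

A 6-joint arm with a two-finger parallel gripper is mounted at the origin on the work surface. World frame = base frame: x ahead of the robot, y to its left, z up, the work surface at z = 0. Lengths are in m, angles in degrees, forces in N, time in s.
With the tool pointing down it reaches from about 0.3 to 0.75 m from the base axis. Payload 8.5 kg.
Tool frame: the origin (TCP) lies on the centre line of the jaws, within the pads' length; the fingertips stand 17 mm ahead of it and the grasp point (between the pads) lies 2 mm behind it (env.tcp_to_tips is the distance from the TCP to the fingertips, in m); z points along the fingers, y is the line along which they close (so a half turn about z gives the same grasp; the last joint's range is limited). The gripper opens to 85 mm and grips with 20 to 120 N. Pads are 22 mm wide; open, the fingers measure 114 mm over their backs; the gripper's body (76 mm by 85 mm) begins 54 mm behind the grasp point. The pads swing forward as they close: fully open they stand 13 mm farther back than shut.
Start: joints at [63.467, 21.807, 74.336, -0, 83.858, -12.336], TCP at [0.135, 0.533, 0.248] pointing down, gripper open.
Joint ranges: [-178.18, 178.18], [-50.72, 133.34], [12.68, 142.11], [-81.47, 261.47], [9.98, 163.14], [-165.26, 165.26]. Speed limits (degrees/s): [136.94, 136.94, 180, 180, 180, 180].

INTERFACE

Orientations are given as a 3x3 rotation matrix whose columns are the frame's x, y, z axes.
In Python, from rig import env gives the robot as it stands. The module is installed in compiled form; this text tells all that it offers.
- The arm moves only by the shell command python3 -m pendant 'ROWS' [FORCE]. ROWS is JSON, a list of rows, each a list of 7 numbers: the opening, from 0 (shut) to 1 (fully open), then the shift along the tool's x, y, z in m, then the turn, a rotation vector about the tool's x, y, z in rad. A call has 1 to 5 rows; each row is the pose to reach, as a shift and turn from the pose commanded when the call began, along the tool's axes at that moment; what a row does not reach only later rows make up. A row lasts 1/8 s, in which the tool goes at most 62.5 mm and 10.7 degrees, less where a joint would pass 70% of its speed; a pose out of reach is approached as far as the arm can. A call with a gripper value outside its range is refused whole. The fingers move at their own pace and stop on an object; FORCE is the grip in N (left out, the last holds). Time passes only in rows, so rows that repeat a pose let the fingers close. It gives the time, the measured TCP pose, the force, the opening and the grip force at its end, in the units of the state.
- env.observe(): the state, without advancing time (a new reading comes with each control period).
- env.get_image(name): name is "scene" or "top"; returns a dict with "image" (400x640x3 uint8, blue, green, red), "fx", "fy", "cx", "cy" (pixels), "k1" (the pictures are not rectified: a ray, as slopes to the right and down, at radius r is drawn at 1 + k1 r^2 times it, then the intrinsics apply), "pose" (4x4, takes a point from camera to world coordinates). Camera axes: x right, y up, looking along -z (the intrinsics and any distortion apply to the point x, -y, -z); pixel columns grow to the right and rows downward; lengths in m; the calibration is good to about 2 mm. A picture is of the moment at which its call begins. There is no depth.
- env.close_job(): hands the job in; it is judged then, once.
Trained networks look in the newest picture that a camera, given by its name, has taken for a name from the list of things; names that differ only in an ending like _2 or _b are one class to them, and where a whole thing is asked for, a point or a joint stands for the part that bears it (a point fixed in the world has none). Each returns a list of dicts, best first, with "conf" (0 to 1); they miss things now and then, are a little off and sometimes report something else, mostly with a low value. They report only what shows in the picture. A call takes as long as a camera call.
- env.find_in(camera, thing): "bbox" ([centre column, centre row, width, height] in pixels, round what is visible of it).
- env.trace(camera, thing): "mask" (400x640 bool, what is visible of it) and "bbox" ([centre column, centre row, width, height] in pixels, round what is visible of it).
- env.tip_of(camera, thing): "centre" ([column, row] in pixels: a listed point, or the origin of a listed thing).
The state is a dict: "time_s": time; "q": joint angles; "qvel": joint speeds; "joint_efforts": joint torques, N m; "position": TCP position; "tool_rot": TCP orientation; "ft_force": force on the tool from outside, world axes, zero at the start; "wrist_torque": the same for the moment, N m; "grip_width": finger opening in m; "gripper_force": force on a finger pad.
Only numpy, scipy, OpenCV 4.12 (cv2) and the standard library are available. Lean on these libraries where they do the work, as an engineer would, in place of code of your own. Each camera call takes 0.05 s, during which the arm holds its last target. There are 200 camera calls.

## Working session

There is one attempt and no reset: what is moved stays moved. The work goes in short steps, Python scripts to look and compute and a shell command to move; the robot and the scene stay as the last step left them, time stands still between calls to the robot, and variables do not carry over. Pictures are saved under pics/ and viewed, at most 10 in all, crops included, and the job is handed in when it is done.

```bash
mkdir -p pics
cat > h.py <<'E'
import numpy as np, cv2
from rig import env
def ray(im,uv):
    K=np.array([[im['fx'],0,im['cx']],[0,im['fy'],im['cy']],[0,0,1.]])
    d=cv2.undistortPoints(np.array([[uv]],float),K,np.array([im['k1'],0,0,0.]))[0,0]
    P=np.array(im['pose']); return P[:3,3],P[:3,:3]@np.array([d[0],-d[1],-1])
def atz(im,uv,z):
    o,d=ray(im,uv); return o+d*(z-o[2])/d[2]
E
python3 - <<'E'
from h import *
s=env.observe(); print(s['time_s'],s['position'],s['tool_rot'],s['ft_force'],env.tcp_to_tips)
for c in('scene','top'):
    im=env.get_image(c); cv2.imwrite(f'pics/{c}0.png',im['image']); print(c,np.round(im['pose'],3).tolist())
    for i in range(1,7):
        r=env.tip_of(c,f'inset{i}')
        for k in r[:2]: print(i,np.round(k['centre'],1),round(k['conf'],2),atz(im,k['centre'],.098).round(4))
E
```

```text
0.0 [0.1347742  0.53294574 0.24767978] [[-9.69452064e-01  2.45279885e-01 -6.88475800e-04]
 [ 2.45280629e-01  9.69451146e-01 -1.37401729e-03]
 [ 3.30424851e-04 -1.50091367e-03 -9.99998819e-01]] [0.05122176 0.30835452 0.19298428] 0.017
scene [[-0.264, -0.517, 0.814, 1.18], [0.964, -0.159, 0.212, 0.192], [0.019, 0.841, 0.54, 0.509], [0.0, 0.0, 0.0, 1.0]]
1 [268.8 170.8] 0.96 [ 0.503 -0.096  0.098]
1 [330.1 170.7] 0.94 [0.466  0.0216 0.098 ]
2 [268.8 170.8] 0.96 [ 0.503 -0.096  0.098]
2 [330.1 170.7] 0.94 [0.466  0.0216 0.098 ]
3 [268.8 170.8] 0.96 [ 0.503 -0.096  0.098]
3 [330.1 170.7] 0.94 [0.466  0.0216 0.098 ]
4 [268.8 170.8] 0.96 [ 0.503 -0.096  0.098]
4 [330.1 170.7] 0.94 [0.466  0.0216 0.098 ]
5 [268.8 170.8] 0.96 [ 0.503 -0.096  0.098]
5 [330.1 170.7] 0.94 [0.466  0.0216 0.098 ]
6 [268.8 170.8] 0.96 [ 0.503 -0.096  0.098]
6 [330.1 170.7] 0.94 [0.466  0.0216 0.098 ]
top [[-0.007, 0.991, -0.13, 0.451], [-1.0, -0.006, 0.002, 0.004], [0.001, 0.13, 0.991, 0.994], [0.0, 0.0, 0.0, 1.0]]
1 [344.4 220. ] 0.89 [ 0.5303 -0.0403  0.098 ]
1 [388.2 252.4] 0.76 [ 0.472  -0.1175  0.098 ]
2 [344.4 220. ] 0.89 [ 0.5303 -0.0403  0.098 ]
2 [388.2 252.4] 0.76 [ 0.472  -0.1175  0.098 ]
3 [344.4 220. ] 0.89 [ 0.5303 -0.0403  0.098 ]
3 [388.2 252.4] 0.76 [ 0.472  -0.1175  0.098 ]
4 [344.4 220. ] 0.89 [ 0.5303 -0.0403  0.098 ]
4 [388.2 252.4] 0.76 [ 0.472  -0.1175  0.098 ]
5 [344.4 220. ] 0.89 [ 0.5303 -0.0403  0.098 ]
5 [388.2 252.4] 0.76 [ 0.472  -0.1175  0.098 ]
6 [344.4 220. ] 0.89 [ 0.5303 -0.0403  0.098 ]
6 [388.2 252.4] 0.76 [ 0.472  -0.1175  0.098 ]
```

Run:
```python
from h import *
for c in('scene','top'):
    im=env.get_image(c)
    print(c,[(np.round(k['centre'],1).tolist(),round(k['conf'],2),atz(im,k['centre'],.098).round(4).tolist()) for k in env.tip_of(c,'inset1')])
    for n in('burin','wax_jar'):
        for k in env.tip_of(c,n)[:1]: print(n,k['conf'],atz(im,k['centre'],.1).round(3))
```

```text
scene [([331.0, 171.3], 0.97, [0.4678, 0.0239, 0.098]), ([270.5, 166.9], 0.87, [0.4868, -0.0987, 0.098]), ([319.5, 188.1], 0.81, [0.5367, 0.0191, 0.098]), ([298.0, 167.1], 0.79, [0.4709, -0.0449, 0.098]), ([289.3, 183.5], 0.77, [0.5376, -0.0405, 0.098]), ([256.9, 184.5], 0.76, [0.5591, -0.0981, 0.098])]
burin 0.67 [0.613 0.021 0.1  ]
top [([380.1, 214.0], 0.95, [0.5407, -0.1044, 0.098]), ([312.9, 256.0], 0.68, [0.4667, 0.0164, 0.098]), ([387.6, 249.6], 0.67, [0.477, -0.1165, 0.098]), ([312.9, 220.5], 0.66, [0.5298, 0.0161, 0.098]), ([344.9, 218.3], 0.6, [0.5334, -0.0412, 0.098])]
burin 0.98 [0.612 0.014 0.1  ]
wax_jar 0.82 [ 0.62  -0.134  0.1  ]
```

View pics/top0.png

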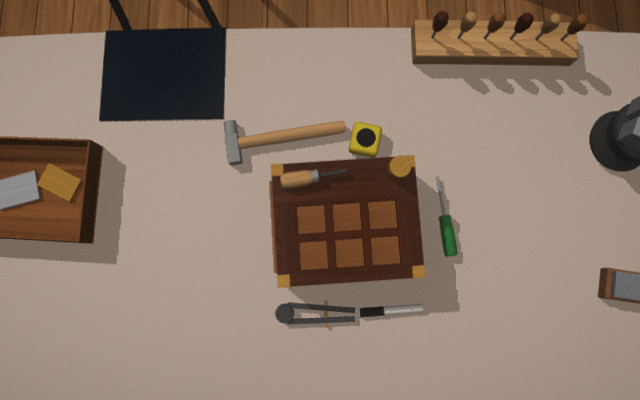

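View pics/scene0.png

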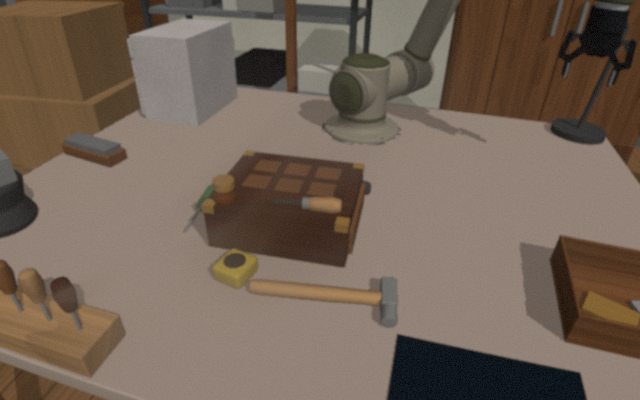

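The top view shows six insets: the rear row is near (311,219), (347,217), (382,215) and the front row near (314,255), (350,252), (385,250). The burin lies at (310,177) and the jar at (400,167). The dividers and marker sit in front of the chest at row ~312. The drawer end (+y) is on the left. Next I refine the six positions with a grid fit.

```bash
cat > fit.py <<'E'
from h import *
from scipy.optimize import least_squares
im=env.get_image('top'); g=im['image'].astype(int)
m=((g[...,2]>85)).astype(np.uint8)
px={1:(385,250),2:(350,252),3:(314,255),4:(382,215),5:(347,217),6:(311,219)}
P=[];G=[]
for i,(u,v) in px.items():
    roi=np.zeros_like(m); roi[v-17:v+18,u-17:u+18]=1
    n,l,st,ce=cv2.connectedComponentsWithStats(m*roi,connectivity=4)
    k=1+np.argmax(st[1:,4]); p=atz(im,ce[k],.098); print(i,ce[k].round(1),st[k],p.round(4))
    P.append(p[:2]); G.append([0.064*((i-1)//3),0.064*((i-1)%3-1)])
P=np.array(P);G=np.array(G)
f=lambda a:(G@np.array([[np.cos(a[2]),np.sin(a[2])],[-np.sin(a[2]),np.cos(a[2])]])+a[:2]-P).ravel()
r=least_squares(f,[.47,-.04,0.]); print('x,y,yaw',r.x,'res mm',(r.fun*1e3).round(1))
F=P+r.fun.reshape(-1,2); print(F.round(4))
s=env.observe();R=np.array(s['tool_rot']);p=np.array(s['position'])
for i in range(6):print(i+1,'tool shift to TCP z=.150', (R.T@(np.r_[F[i],.15]-p)).round(4))
yaw=np.arctan2(R[1,0],R[0,0]); print('tool x yaw',np.degrees(yaw),'chest',np.degrees(r.x[2]))
E
python3 fit.py
```

```text
1 [385.  250.1] [371 236  29  29 749] [ 0.4761 -0.1118  0.098 ]
2 [349.1 252.7] [335 238  29  30 752] [ 0.4721 -0.048   0.098 ]
3 [313.2 255.1] [300 241  28  29 753] [0.4682 0.0157 0.098 ]
4 [382.1 214.5] [368 200  29  29 729] [ 0.5398 -0.108   0.098 ]
5 [346.4 216.9] [333 203  28  29 733] [ 0.5359 -0.0438  0.098 ]
6 [310.7 219.3] [297 205  29  29 738] [0.532 0.02  0.098]
x,y,yaw [ 0.47209233 -0.04797701  0.06208792] res mm [-0.  -0.  -0.  -0.  -0.1  0.2  0.1  0.1  0.1 -0.2  0.  -0.1]
[[ 0.4761 -0.1119]
 [ 0.4721 -0.048 ]
 [ 0.4681  0.0159]
 [ 0.5399 -0.1079]
 [ 0.536  -0.044 ]
 [ 0.532   0.0199]]
1 tool shift to TCP z=.150 [-0.489  -0.5417  0.0983]
2 tool shift to TCP z=.150 [-0.4694 -0.4807  0.0983]
3 tool shift to TCP z=.150 [-0.4499 -0.4198  0.0983]
4 tool shift to TCP z=.150 [-0.5499 -0.5221  0.0983]
5 tool shift to TCP z=.150 [-0.5304 -0.4612  0.0983]
6 tool shift to TCP z=.150 [-0.5109 -0.4002  0.0983]
tool x yaw 165.80229039343573 chest 3.5573757431288486
```

```bash
python3 -m pendant '[[0,-0.45,-0.42,0,0,0,0],[0,-0.45,-0.42,0,0,0,0],[0,-0.45,-0.42,0,0,0,0],[0,-0.45,-0.42,0,0,0,0],[0,-0.45,-0.42,0,0,0,0]]' 20
cat > go.py <<'E'
from h import *
import sys
F=np.array([[0.4761,-0.1119],[0.4721,-0.048],[0.4681,0.0159],[0.5399,-0.1079],[0.536,-0.044],[0.532,0.0199]])
s=env.observe();R=np.array(s['tool_rot']);p=np.array(s['position'])
print(s['time_s'],p.round(4),np.round(s['ft_force'],2),'width',s['grip_width'])
for i in map(int,sys.argv[1:]):print(i,'shift to z=.130',(R.T@(np.r_[F[i-1],.13]-p)).round(4))
E
python3 go.py 3
```

```text
time_s: 1.78
position: [0.3048, 0.2688, 0.2486]
tool_rot: [[-0.97, 0.245, 0.001], [0.245, 0.97, 0.0], [-0.001, 0.001, -1.0]]
ft_force: [0.6, 0.7, -0.8]
grip_width: 0.0001
gripper_force: 0.0
1.775 [0.3048 0.2688 0.2486] [ 0.57  0.68 -0.79] width 0.00012943014361478048
3 shift to z=.130 [-0.2202 -0.2052  0.1186]
```

```bash
python3 -m pendant '[[0,-0.22,-0.205,0,0,0,0],[0,-0.22,-0.205,0,0,0,0],[0,-0.22,-0.205,0,0,0,0],[0,-0.22,-0.205,0,0,0,0],[0,-0.22,-0.205,0,0,0,0]]' >/dev/null
python3 -m pendant '[[0,0,0,0.05,0,0,0],[0,0,0,0.1,0,0,0],[0,0,0,0.115,0,0,0],[0,0,0,0.115,0,0,0]]' 
python3 go.py 3
```

```text
time_s: 2.9
position: [0.4667, 0.0178, 0.1326]
tool_rot: [[-0.969, 0.245, -0.002], [0.245, 0.969, 0.0], [0.002, -0.0, -1.0]]
ft_force: [0.6, -0.2, 0.1]
grip_width: -0.0
gripper_force: 0.0
2.9 [0.4667 0.0178 0.1326] [ 0.64 -0.24  0.09] width -2.6371225626843735e-05
3 shift to z=.130 [-0.0018 -0.0015  0.0026]
```

```bash
python3 -m pendant '[[0,-0.001,-0.001,0.013,0,0,0],[0,-0.001,-0.001,0.016,0,0,0],[0,-0.001,-0.001,0.017,0,0,0],[0,-0.001,-0.001,0.017,0,0,0]]' | grep -E 'pos|ft'
for i in 1; do python3 -m pendant '[[0,0,0,0.001,0,0,0],[0,0,0,0.001,0,0,0]]' | grep -E 'pos|ft'; done
```

```text
position: [0.4679, 0.0165, 0.1166]
ft_force: [0.2, 0.6, 0.3]
position: [0.4678, 0.0165, 0.1154]
ft_force: [-0.0, -0.4, 0.4]
```

```bash
python3 -m pendant '[[0,0,0,0.001,0,0,0],[0,0,0,0.001,0,0,0]]' | grep -E 'pos|ft'
```

```text
position: [0.4679, 0.0165, 0.115]
ft_force: [-2.6, 0.1, 8.6]
```

```bash
python3 -m pendant '[[0,0,0,0.0005,0,0,0],[0,0,0,0.0005,0,0,0]]' | grep -E 'pos|ft'
python3 -m pendant '[[0,0,0,-0.015,0,0,0],[0,0,0,-0.015,0,0,0]]' | grep -E 'pos|ft'
python3 go.py 2 6
```

```text
position: [0.4679, 0.0165, 0.115]
ft_force: [-4.7, 1.3, 14.7]
position: [0.4682, 0.0165, 0.1294]
ft_force: [0.5, -0.8, -0.9]
4.4 [0.4682 0.0165 0.1294] [ 0.45 -0.81 -0.88] width 6.391691808182434e-05
2 shift to z=.130 [-0.0196 -0.0615 -0.0005]
6 shift to z=.130 [-0.061   0.019  -0.0004]
```

Inset 3 is rigid: it read 14.7 N with no give, and contact was at z=0.115 as predicted. Next is inset 2.

```bash
python3 -m pendant '[[0,-0.0195,-0.0615,0,0,0,0],[0,-0.0195,-0.0615,0,0,0,0],[0,-0.0195,-0.0615,0.013,0,0,0],[0,-0.0195,-0.0615,0.0155,0,0,0],[0,-0.0195,-0.0615,0.016,0,0,0]]' | grep -E 'pos|ft'
python3 -m pendant '[[0,0,0,0,0,0,0]]' | grep -E 'pos|ft'
```

```text
position: [0.4713, -0.047, 0.1122]
ft_force: [0.4, -0.3, -0.2]
position: [0.4716, -0.0473, 0.1127]
ft_force: [0.0, 0.4, -0.6]
```

Inset 2 gave way: z is about 2.5 mm below contact and there is no force. I'll press it fully home.

```bash
python3 -m pendant '[[0,0,0,0.002,0,0,0],[0,0,0,0.0035,0,0,0],[0,0,0,0.004,0,0,0],[0,0,0,0.004,0,0,0]]' | grep -E 'pos|ft'
```

```text
position: [0.4716, -0.0478, 0.1091]
ft_force: [-1.4, 0.9, 4.1]
```

Resistance builds at z=0.109, which is 6 mm down, so the inset is home. Now I retract and check.

```bash
python3 -m pendant '[[0,0,0,0.0005,0,0,0],[0,0,0,-0.03,0,0,0],[0,0,0,-0.09,0,0,0],[0,0,0,-0.15,0,0,0],[0,0,0,-0.15,0,0,0]]' | grep -E 'pos|ft'
python3 -m pendant '[[0,0.12,0.1,-0.02,0,0,0],[0,0.12,0.1,-0.02,0,0,0],[0,0.12,0.1,-0.02,0,0,0],[0,0.12,0.1,-0.02,0,0,0],[0,0.12,0.1,-0.02,0,0,0]]' | grep -E 'time|pos|ft'
python3 - <<'E'
from h import *
a=env.get_image('top')['image'];b=env.get_image('scene')['image']
cv2.imwrite('pics/end.png',np.vstack([cv2.resize(a[110:340,200:500],(600,300)),cv2.resize(b[120:340,150:450],(600,300))]))
E
```

```text
position: [0.4729, -0.0483, 0.2627]
ft_force: [0.1, -0.0, 0.3]
time_s: 6.9
position: [0.3801, 0.0781, 0.2781]
ft_force: [0.4, -0.6, 0.5]
```

View pics/end.png

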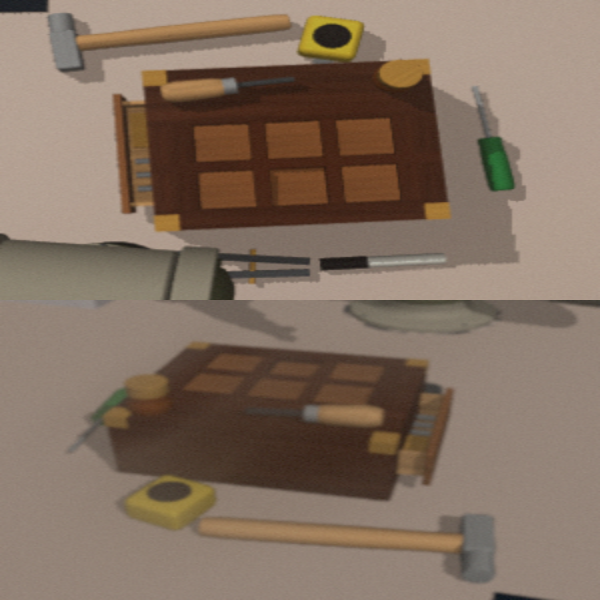

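The drawer stands out at the +y end (left, near (125,150) in the top crop). Inset 2 is sunk at (298,187), the loose things are where they were, and the arm is well above everything.

```bash
python3 -c "
from rig import env
print(env.close_job())"
```

```text
the job is handed in; nothing more can be done
None
```

Inset 2 (front row, middle) was the catch: I pressed it fully home, the drawer sprang out untouched, nothing loose was disturbed, and the job was handed in at about 7 s with the hand clear.

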